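Set the counter's push-lock switches under their roll-top cover

ROBOT

A 6-joint arm with a two-finger parallel gripper is mounted at the origin on a cart in front of the work surface, level with it; the furniture and walls round the work are solid. World frame = base frame: x ahead of the robot, y to its left, z up, the work surface at z = 0. Lengths are in mm, angles in rad, forces in N, time in s.
With the tool pointing down it reaches from about 325 to 925 mm from the base axis. Payload 3.1 kg.
Tool frame: the origin (TCP) lies at the centre of the arm's flange, where the gripper is bolted on; the fingertips stand 173 mm ahead of it and the grasp point (between the pads) lies 155 mm ahead of it (robot.pinch_z is the distance from the TCP to the grasp point, in mm); z points along the fingers, y is the line along which they close (so a half turn about z gives the same grasp; the last joint's range is limited). The gripper opens to 85 mm and grips with 20 to 120 N. Pads are 22 mm wide; open, the fingers measure 114 mm over their backs; the gripper's body (76 mm by 85 mm) begins 54 mm behind the grasp point. The pads swing forward as they close: fully open they stand 13 mm farther back than shut.
Start: joints at [-1.333, 0.217, 1.613, -0, 1.311, -0.112], TCP at [214.215, -587.156, 404.7] pointing down, gripper open.
Joint ranges: [-2.75, 2.75], [-0.78, 2.1], [0.31, 2.55], [-1.13, 4.27], [0.13, 2.63], [-2.58, 2.58]. Speed limits (rad/s): [2.79, 2.79, 3.14, 3.14, 3.14, 3.14].

INTERFACE

Orientations are given as a rotation vector (axis times angle).
In Python, from workcell import robot, imaging gives the robot as it stands. The module is installed in compiled form; this text tells all that it offers. Calls block until the motion is done:
- robot.move_ptp(position, orientation): joint-space move of the TCP to a pose.
- robot.movel(position, frame=None, rate=150, contact_N=None): straight line of the TCP; frame=None keeps the orientation; rate is the mean speed in mm/s. With contact_N (N) it stops when the force on the tool has changed by that much, and returns True; else False.
- robot.move_j(angles): joint-space move.
- robot.release() and robot.grab(grip_force=None): open the fingers fully, or close them until they stop; grip_force is the grip in N (None keeps the last).
- robot.dwell(seconds).
- robot.inverse_kinematics(position, orientation): joint angles nearest the present ones, or None.
- robot.sense(): the state.
- imaging.grab_frame(name): name is "scene" or "side" or "wrist"; returns a dict with "color" (420x560x3 uint8, red, green, blue), "mtx" (3x3 intrinsics, pixels), "k1" (the pictures are not rectified: a ray, as slopes to the right and down, at radius r is drawn at 1 + k1 r^2 times it, then the intrinsics apply), "R" (3x3) and "t" (3): a world point X has camera coordinates R X + t; the wrist camera has in their place "T_tool_cam" (4x4, takes a point from camera to tool coordinates, whose origin is the TCP and whose axes are the flange's). Camera axes: x right, y down, z forward; pixel columns grow to the right and rows downward; lengths in mm; the calibration is good to about 2 mm. A picture is of the moment at which its call begins: read the wrist's pose just before it. There is no depth.
A pose or a line that the arm cannot do raises robot.IKError and nothing moves.
- robot.finish_job(): hands the job in; it is judged then, once.
The state is a dict: "t": time; "joints": joint angles; "dq": joint speeds; "tau": joint torques, N m; "eef_pos": TCP position; "tcp_rot": TCP orientation; "ft_force": force on the tool from outside, world axes, zero at the start; "torque": the same for the moment, N m; "width": finger opening in mm; "gripper_force": force on a finger pad.
Only numpy, scipy, OpenCV 4.12 (cv2) and the standard library are available. Lean on these libraries where they do the work, as an engineer would, in place of code of your own. Each camera call takes 0.05 s, during which the arm holds its last target. There are 200 camera calls.

TASK

Roll back the slatted cover of the switch console on the counter and feel how its two push-lock switches stand: click in whichever is out, so that both stay locked down when you let go. Then roll the cover fully shut again, without shifting the tumbler, the shaker or the syrup jug beside it.

Things in the scene. Friction and masses are not known exactly. Their poses are not given: they have to be found in the camera images.
- console: grey plastic switch console fixed on the worktop, 276 mm deep (x) x 274 mm wide (y, with cover), 160 mm tall, with a rounded solid back half and an open front half; low front wall 50 mm high and side walls 90 mm high round a deck 30 mm high. Its rounded top is closed by an aluminium roll-top cover. Origin: centre of its foot on the worktop; x points to its back, y to its left, z up.
- cover_axis (a point): middle of the axis about which the roll-top cover rolls: 20 mm above the console's origin, axis along console y. The cover's slats run on an arc of 139 mm outer radius about it.
- cover_bar (a point): middle of the cover's steel pull bar: round, 12 mm thick, along console y, 110 mm between its two 10 mm posts, standing 44 mm off the slats; it runs on a circle of 183 mm radius about the cover's axis. With the cover shut it is 113 mm in front of the axis and 144 mm above it; fully open, as far behind. Can be pinched from above or pushed.
- cover (a joint): angle of the roll-top cover, rad: 0 = shut (slats over the front half), 1.33 = rolled fully back over the console's back (front half open, switches reachable from above). Opening turns it up and back about console +y. A stiff hinge (about 2 N at the bar): it stays where it is left.
- switch_a: one of two identical black push-lock switches, round towers 70 mm wide, 49 mm tall, fixed side by side under the cover, 75 mm in front of the cover's axis and 58 mm left or right of the middle; which of a and b is left varies, and either may start out or locked in. Origin: centre of its underside on the deck, 30 mm above the worktop.
- rim_a (a point): centre of switch_a's top rim, 49 mm above its underside, fixed. The tower is an open tube, 62 mm inside, with a flat 58 mm cap in it, pressed straight down against a spring: about 5 N before it moves at all (6 N when locked in), 8 N at the hard stop, damped (press steadily); a touch under 4 N feels where it stands without moving it.
- cap_a (a joint): how far switch_a's cap is in, m: 0 = out (top 4 mm above the rim), 0.009 = locked in (about 5 mm below), 0.0148 = hard stop (10.8 mm below). Push-push: pressed to the stop (past 0.014) and let go, an out cap stays locked in, a locked one comes out again.
- switch_b: one of two identical black push-lock switches, round towers 70 mm wide, 49 mm tall, fixed side by side under the cover, 75 mm in front of the cover's axis and 58 mm left or right of the middle; which of a and b is left varies, and either may start out or locked in. Origin: centre of its underside on the deck, 30 mm above the worktop.
- rim_b (a point): centre of switch_b's top rim, 49 mm above its underside, fixed. The tower is an open tube, 62 mm inside, with a flat 58 mm cap in it, pressed straight down against a spring: about 5 N before it moves at all (6 N when locked in), 8 N at the hard stop, damped (press steadily); a touch under 4 N feels where it stands without moving it.
- cap_b (a joint): how far switch_b's cap is in, m: 0 = out (top 4 mm above the rim), 0.009 = locked in (about 5 mm below), 0.0148 = hard stop (10.8 mm below). Push-push: pressed to the stop (past 0.014) and let go, an out cap stays locked in, a locked one comes out again.
- tumbler_b: clear glass tumbler, 81 mm wide, 91 mm tall, to the right of the console; bystander. Origin: centre of its underside.
- spice_shaker: glass shaker with metal top, 44 mm wide, 90 mm tall, right of the console; bystander. Origin: centre of its underside.
- syrup_jug: glass syrup jug with black handle, 73 x 95 x 131 mm, right of the console; bystander. Origin: centre of its underside.

How it is judged:
By the outcome, as a careful person would: the job done as asked, in the order asked, and still so for the second after the job is handed in, with the robot touching nothing.
It also fails if it takes over 72 s, if anything falls off the work surface, if the arm or the gripper's body presses on something with over 40 N, if the wrist force passes 120 N, or if a joint passes its speed limit or range.

## Working session

There is one attempt and no reset: what is moved stays moved. The work goes in short steps, each a Python script; the robot and the scene stay as the last script left them, time stands still between calls to the robot, and variables do not carry over. Pictures are saved under pics/ and viewed, at most 10 in all, crops included, and the job is handed in when it is done.

```bash
mkdir -p pics; cat > h.py <<'E'
import numpy as np, cv2
from workcell import robot, imaging
def snap(n,f):
    d=imaging.grab_frame(n); cv2.imwrite('pics/'+f,d['color'][:,:,::-1]); return d
def ray(d,u,v):
    K=np.array(d['mtx']); p=np.array([(u-K[0,2])/K[0,0],(v-K[1,2])/K[1,1]]); q=p.copy()
    for _ in range(30): q=p/(1+d['k1']*(q@q))
    R=np.array(d['R']);t=np.array(d['t']).ravel()
    r=R.T@np.array([*q,1]); return -R.T@t, r/np.linalg.norm(r)
def onz(d,u,v,z):
    c,r=ray(d,u,v); return c+r*(z-c[2])/r[2]
def tri(d1,p1,d2,p2):
    c1,r1=ray(d1,*p1);c2,r2=ray(d2,*p2)
    s=np.linalg.lstsq(np.c_[r1,-r2],c2-c1,rcond=None)[0]
    a,b=c1+r1*s[0],c2+r2*s[1]; return (a+b)/2,np.linalg.norm(a-b)
def proj(d,X):
    p=np.array(d['R'])@X+np.array(d['t']).ravel(); q=p[:2]/p[2]; q=q*(1+d['k1']*(q@q)); K=np.array(d['mtx'])
    return q*[K[0,0],K[1,1]]+K[:2,2]
E
python3 - <<'E'
from h import *
import pickle
D={n:snap(n,n+'0.png') for n in('scene','side')}
pickle.dump(D,open('d.pkl','wb'))
for n,d in D.items(): print(n,-np.array(d['R']).T@np.array(d['t']).ravel())
print(robot.sense())
E
```

```text
scene [663.14827394 431.54470239 893.30622642]
side [867.58391132 230.39207817 916.99985123]
{'t': 0.1, 'joints': array([-1.33320201e+00,  2.17684010e-01,  1.61476725e+00,  2.41990242e-05,
        1.31129732e+00, -1.12209862e-01]), 'dq': array([-0.00235815, -0.0017533 , -0.00404104, -0.00040581,  0.00069595,
        0.00141007]), 'tau': array([-8.40331768e-05, -3.98075116e+01, -3.04969561e+01, -9.06190826e-05,
        4.13873015e-03,  1.71345408e-05]), 'eef_pos': array([ 214.1300012 , -586.79607662,  403.49851619]), 'tcp_rot': array([-3.09154459e+00, -5.46289633e-01,  1.75392929e-04]), 'ft_force': array([ 0.40474196, -0.22988613, -0.27145605]), 'torque': array([ 0.02550072, -0.00059232, -0.01870909]), 'gripper_force': 0.0, 'width': 85.16714253967633}
```

View pics/scene0.png

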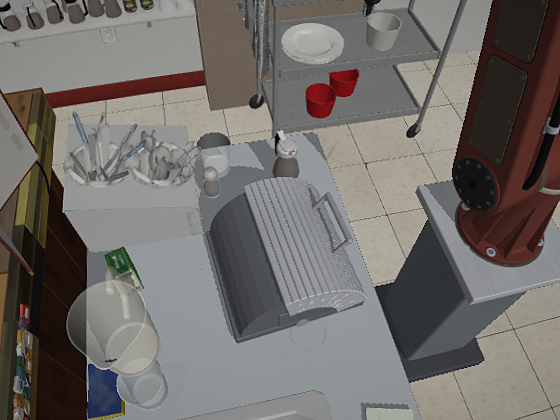

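View pics/side0.png

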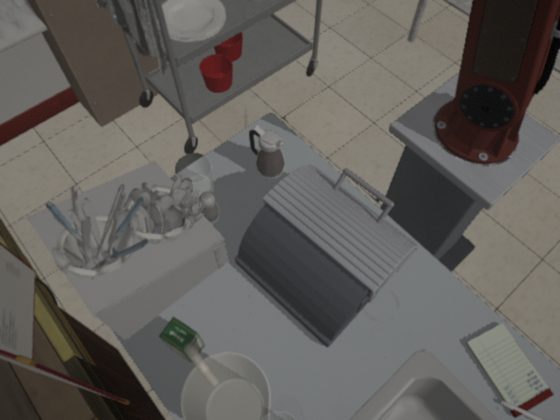

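Scene: console centred around px (290,260), with the bar from about (320,195) to (347,245). The side view shows the bar from (343,177) to (388,213). The jug, shaker and tumbler are at its far (right) end. I'll zoom in on the bar and corners.

```bash
python3 - <<'E'
import cv2,numpy as np
a=cv2.imread('pics/scene0.png')[150:350,190:390];b=cv2.imread('pics/side0.png')[150:350,230:430]
f=lambda x:cv2.resize(x,(400,400),interpolation=cv2.INTER_CUBIC)
cv2.imwrite('pics/z.png',np.clip(np.hstack([f(a),f(b)])*1.3,0,255).astype(np.uint8))
E
```

```text
(no output)
```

View pics/z.png

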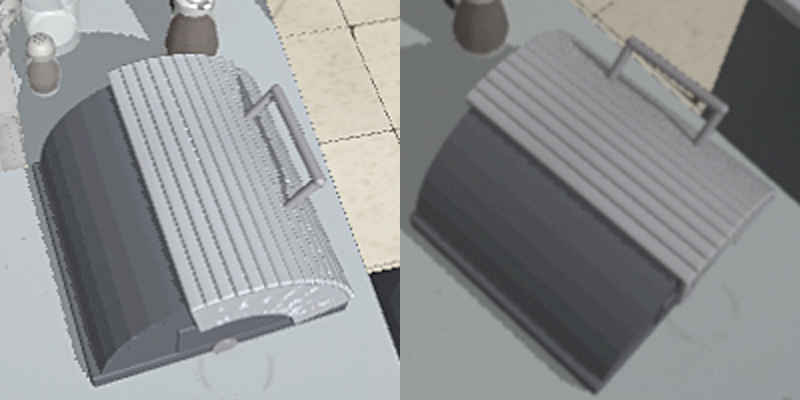

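```bash
python3 - <<'E'
from h import *
import pickle
D=pickle.load(open('d.pkl','rb'));s,e=D['scene'],D['side']
R=tri(s,(328.5,194),e,(346,171));L=tri(s,(350,242),e,(391,204))
print(R,L,np.linalg.norm(R[0]-L[0]))
bl=tri(s,(237.5,342),e,(328,346));br=tri(s,(207.5,232.5),e,(237,261))
print(bl,br,np.linalg.norm(bl[0]-br[0]))
print(onz(s,237.5,342,0),onz(e,328,346,0),onz(s,207.5,232.5,0),onz(e,237,261,0))
for nm,p,q in(('bar',L[0],R[0]),('foot',bl[0],br[0])):
    y=(p-q)[:2];y/=np.linalg.norm(y);x=np.array([y[1],-y[0]]);m=((p+q)/2)
    print(nm,m,np.arctan2(x[1],x[0]),'org',m[:2]+x*(113 if nm=='bar' else -138))
E
```

```text
(array([432.66148362, -64.30555787, 165.89707745]), np.float64(3.390956558065401)) (array([420.02476605,  45.40780409, 159.02350448]), np.float64(2.3640132625178536)) 110.65240363039212
(array([662.291725  , 143.14997757,  13.31419571]), np.float64(0.7187845871590343)) (array([ 687.12067403, -106.15788523,   34.4462139 ]), np.float64(6.593879556020427)) 251.43080431486126
[662.02387703 138.51178007   0.        ] [659.54032063 142.12040287   0.        ] [ 685.7562088  -130.66426469    0.        ] [ 682.69152752 -116.67726269    0.        ]
bar [426.34312483  -9.44887689 162.46029096] 0.11467406690016858 org [538.60095567   3.48091105]
foot [674.70619951  18.49604617  23.8802048 ] 0.09926420063694226 org [537.38552476   4.82007143]
```

The bar's triangulated height (162 against 164 expected) and span (110.7) match. The origin from the bar and from the foot agrees within 2 mm: (538, 4), yaw 0.107. Next step is pinching the bar.

```bash
cat >> h.py <<'E'
from scipy.spatial.transform import Rotation as Ro
O=np.array([538.,4.,0]);YAW=0.107
ex=np.array([np.cos(YAW),np.sin(YAW),0]);ey=np.array([-ex[1],ex[0],0]);ez=np.array([0,0,1.])
def W(x,y,z): return O+ex*x+ey*y+ez*z
def rv(s=1):
    y=s*ex; return Ro.from_matrix(np.c_[np.cross(y,-ez),y,-ez]).as_rotvec()
A0=np.arctan2(113,144)
def bar(th,up=0): a=th-A0; return W(183*np.sin(a),0,20+183*np.cos(a)+up+155)
def st(): s=robot.sense(); return round(s['t'],2),s['eef_pos'].round(1),s['ft_force'].round(1),round(s['width'],1)
E
python3 - <<'E'
from h import *
d=imaging.grab_frame('wrist');print(np.array(d['T_tool_cam']).round(2))
for s in(1,-1):
    for P in(bar(0),bar(1.33),W(-78,58,252),W(-78,-58,252)):
        q=robot.inverse_kinematics(P,rv(s)); print(s,None if q is None else np.round(q,2))
E
```

```text
[[ 0.   -0.95 -0.32 82.6 ]
 [ 1.    0.   -0.   -0.63]
 [ 0.   -0.32  0.95 29.9 ]
 [ 0.    0.    0.    1.  ]]
1 [-0.18 -0.13  2.14 -0.    1.13 -0.29]
1 [-0.08  0.35  1.62 -0.    1.18 -0.19]
1 [-0.04  0.06  2.11 -0.    0.97 -0.14]
1 [-0.28  0.09  2.08 -0.    0.97 -0.39]
-1 None
-1 None
-1 None
-1 None
```

```bash
python3 - <<'E'
from h import *
robot.move_ptp(bar(0,80),rv()); print(st())
robot.movel(bar(0,0),rate=120,contact_N=10); print(st())
robot.grab(20); print(st())
snap('wrist','w1.png'); snap('scene','s1.png')
import cv2
cv2.imwrite('pics/c1.png',np.hstack([cv2.imread('pics/w1.png')[:,80:480],cv2.imread('pics/s1.png')[:,150:550]]))
E
```

```text
(2.36, array([425.9,  -8.7, 399.1]), array([-0. ,  0.4,  0.4]), 85.4)
(3.17, array([426.1,  -8.3, 319.5]), array([-0.3, -0.2, -0. ]), 85.3)
(3.84, array([427.5,  -7.9, 319.7]), array([ 8.3,  2.4, -6.4]), 10.8)
```

View pics/c1.png

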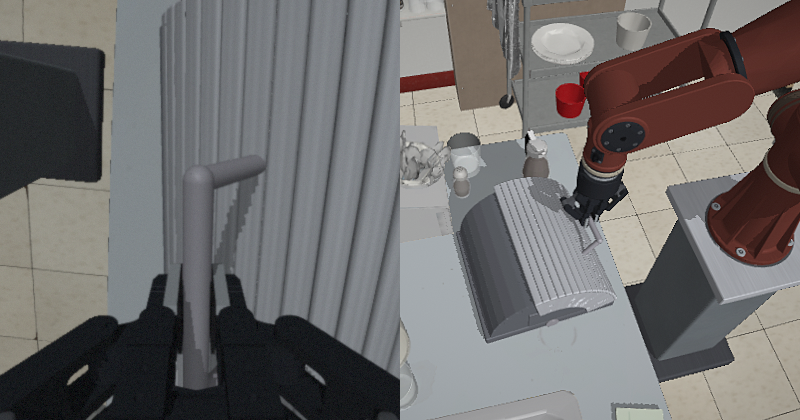

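The wrist image shows the bar (about px (197,300)) centred between the pads and parallel to them. The grip is holding at 10.8 mm width, so I'll roll it open.

```bash
sed -i 's/O=np.array(\[538/O=np.array([540/' h.py; python3 - <<'E'
from h import *
for th in np.linspace(0.1,1.33,9):
    robot.movel(bar(th),rate=110); s=st(); print(round(th,2),*s)
    if np.abs(s[2]).max()>45: print('high');break
E
```

```text
0.1 4.28 [442.8  -6.5 329.9] [-1.  -0.3  1.9] 11.4
0.25 4.68 [467.7  -4.  344.2] [-2.2 -0.7  6.9] 11.2
0.41 5.09 [494.5  -1.3 353.5] [-1.5 -1.1  6.4] 11.1
0.56 5.5 [521.9   1.5 358.4] [ 0.7 -2.7  6.5] 11.1
0.72 5.91 [549.6   4.2 358.5] [ 1.9 -4.2  4. ] 11.4
0.87 6.32 [577.1   6.9 354.2] [ 3.4 -5.8  2.8] 11.3
1.02 6.72 [603.7   9.5 345.8] [ 3.2 -6.1  0.1] 11.3
1.18 7.13 [629.1  12.  333.8] [ 2.8 -8.1 -0.4] 11.3
1.33 7.54 [652.3  14.4 317.9] [ 2.7 -6.9 -0.2] 10.9
```

```bash
python3 - <<'E'
from h import *
robot.release(); robot.movel(bar(1.33,60)); robot.movel(W(-78,0,430),rate=250)
print(st()); s=robot.sense()
d=snap('wrist','w2.png'); e=snap('scene','s2.png')
cv2.imwrite('pics/c2.png',np.hstack([cv2.imread('pics/w2.png')[:,80:480],cv2.imread('pics/s2.png')[:,150:550]]))
T=np.eye(4);T[:3,:3]=Ro.from_rotvec(s['tcp_rot']).as_matrix();T[:3,3]=s['eef_pos'];C=np.linalg.inv(T@np.array(d['T_tool_cam']))
d['R'],d['t']=C[:3,:3],C[:3,3]
import pickle;pickle.dump((d,e),open('d2.pkl','wb'))
for y in(58,-58): print(proj(d,W(-75,y,79)),proj(e,W(-75,y,79)))
E
```

```text
(9.74, array([462.7,  -4.3, 429.4]), array([ 0.4,  0.9, -0.3]), 85.3)
[277.91185196 128.18246135] [327.03273038 268.42533143]
[277.68362934 244.02419201] [306.5925135  222.52657033]
```

View pics/c2.png

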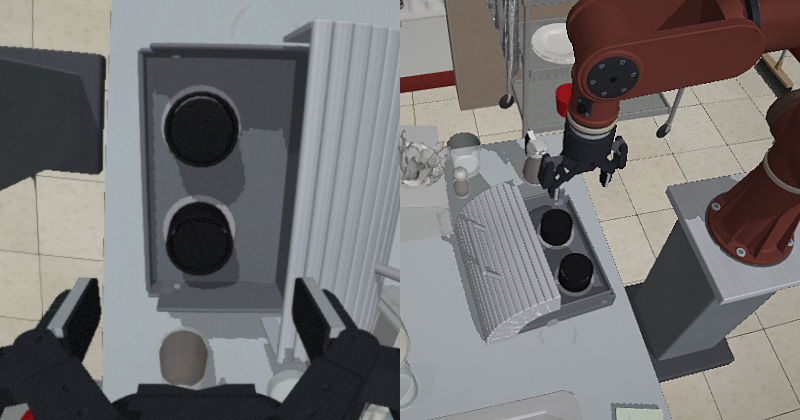

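Cover is open. The two towers sit at wrist px (281,128) and (281,243), within 3 px of prediction. Now I'll feel both caps.

```bash
cat >> h.py <<'E'
def feel(y):
    robot.movel(W(-74,y,173+95),rate=150); robot.dwell(0.1)
    c=robot.movel(W(-74,y,173+68),rate=12,contact_N=2.0); s=st(); print('feel',y,c,s,'tip z',s[1][2]-173)
E
python3 - <<'E'
from h import *
robot.grab(20)
for y in(-58,58):
    robot.movel(W(-74,y,290),rate=250); feel(y); robot.movel(W(-74,y,290),rate=150)
E
```

```text
feel -58 True (13.32, array([472.7, -61.6, 247.5]), array([-0.7, -0.4,  3.4]), -0.2) tip z 74.5
feel 58 True (15.92, array([460.3,  53.8, 256.3]), array([-0.7,  0.4,  5.4]), 0.3) tip z 83.30000000000001
```

Right cap is in (74.5, expected 74) and left cap is out (83.3, expected 83). I'll press the left one.

```bash
python3 - <<'E'
from h import *
robot.movel(W(-74,58,173+86),rate=150)
c=robot.movel(W(-74,58,173+65),rate=12,contact_N=15); print(c,st(),st()[1][2]-173)
robot.dwell(0.2); print(st()); 
robot.movel(W(-74,58,173+88),rate=20); feel(58)
robot.movel(W(-74,58,290),rate=150); robot.movel(W(-74,-58,290),rate=250); feel(-58); robot.movel(W(-74,-58,300),rate=150)
print(st())
E
```

```text
True (18.07, array([460.7,  53.8, 242. ]), array([-2.1,  0.2,  6.9]), 0.1) 69.0
(18.27, array([460.7,  53.8, 242.1]), array([-1.7,  0.5,  7.7]), 0.0)
feel 58 True (21.32, array([460.3,  53.8, 247.6]), array([0.1, 0.6, 3.4]), -0.1) tip z 74.6
feel -58 True (24.32, array([472.7, -61.6, 247.6]), array([ 0.5, -0. ,  3.3]), 0.2) tip z 74.6
(24.83, array([472.4, -61.5, 299.7]), array([0.4, 0.5, 0.3]), -0.2)
```

Both read 74.6, so both are locked. Now I'll close the cover.

```bash
python3 - <<'E'
from h import *
robot.movel(W(-74,-58,430),rate=250); robot.release()
robot.movel(bar(1.33,110),rate=250); robot.movel(bar(1.33,60)); c=robot.movel(bar(1.33,0),rate=120,contact_N=10); print(c,st())
robot.grab(20); print(st())
for th in np.linspace(1.2,0,9):
    robot.movel(bar(th),rate=110); s=st(); print(round(th,2),*s)
    if np.abs(s[2]).max()>45: print('high');break
c=robot.movel(bar(-0.04),rate=30,contact_N=12); print(c,st())
E
```

```text
False (28.35, array([652.6,  16. , 319.7]), array([ 0.4,  0.7, -0.8]), 85.3)
(29.01, array([652.8,  16.1, 319.6]), array([ 2.1, -0.2, -0.1]), 11.3)
1.2 29.38 [633.   14.1 333.5] [3.2 1.6 2.4] 10.8
1.05 29.77 [608.9  11.8 345.9] [1.7 3.8 5.5] 11.1
0.9 30.18 [583.1   9.2 354.6] [1.3 4.9 8. ] 11.4
0.75 30.57 [555.4   6.4 358. ] [-0.1  5.2  7.1] 11.4
0.6 30.98 [527.4   3.5 357.2] [-1.8  4.7  6.2] 11.1
0.45 31.38 [499.8   0.5 352.4] [-2.9  4.   3.7] 10.9
0.3 31.77 [473.4  -2.3 343.9] [-3.1  5.7  1.1] 10.9
0.15 32.17 [448.6  -4.9 331.7] [-2.1  6.2 -1.1] 11.2
0.0 32.58 [429.3  -7.2 319.2] [ 7.5  9.  -2.4] 11.4
True (32.79, array([428.5,  -7.3, 319.2]), array([0.1, 0.5, 3.3]), 10.8)
```

```bash
python3 - <<'E'
from h import *
c=robot.movel(bar(-0.03),rate=30,contact_N=25); print(c,st(),bar(-.03)); robot.dwell(.2);print(st())
robot.release(); robot.dwell(.2); print(st()); robot.movel(bar(0,110)); robot.movel(bar(0,110)-ex*60-ey*250,rate=250); print(st())
d=snap('scene','s3.png'); e=snap('side','e3.png')
cv2.imwrite('pics/c3.png',np.hstack([cv2.imread('pics/s3.png')[100:380,190:390],cv2.imread('pics/scene0.png')[100:380,190:390],cv2.imread('pics/e3.png')[100:380,230:430],cv2.imread('pics/side0.png')[100:380,230:430]]))
E
```

```text
False (33.15, array([426.6,  -8.1, 319. ]), array([ 4.4,  6.5, 10.5]), 11.5) [423.43000091  -8.52081    315.51215118]
(33.35, array([426.6,  -8.1, 318.9]), array([ 4.9,  7. , 11.3]), 11.0)
(34.26, array([423.4,  -8.5, 315.6]), array([-0.9, -0.1, -0.7]), 85.4)
(36.34, array([ 394.7, -262.2,  428.5]), array([ 1. ,  0. , -1.1]), 85.5)
```

View pics/c3.png

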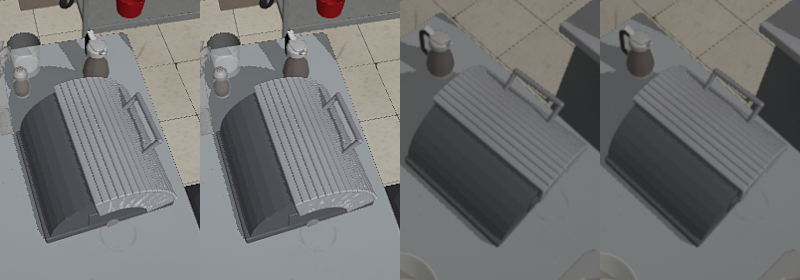

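The after and before crops match: the bar is at the same pixels (about (145,120) in the crop) and the bystanders haven't moved. The cover is at its shut stop, so I'll hand in.

```bash
python3 -c "
from h import *
print(robot.finish_job())"
```

```text
the job is handed in; nothing more can be done
None
```

I handed the job in at about 36 s: the left switch was out and is now clicked in, the right one was already locked, the cover is back at its shut stop, and the tumbler, shaker and jug show no movement in the before and after pictures.

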